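Turn the hold-down arm end for end

ROBOT

A 6-joint arm with a two-finger parallel gripper is mounted at the origin on the work surface. World frame = base frame: x ahead of the robot, y to its left, z up, the work surface at z = 0. Lengths are in mm, angles in rad, forces in N, time in s.
With the tool pointing down it reaches from about 375 to 925 mm from the base axis. Payload 5.7 kg.
Tool frame: the origin (TCP) lies at the very end of the fingers, on their centre line; the grasp point (between the pads) lies 19 mm behind it; z points along the fingers, y is the line along which they close (so a half turn about z gives the same grasp; the last joint's range is limited). The gripper opens to 85 mm and grips with 20 to 120 N. Pads are 22 mm wide; open, the fingers measure 114 mm over their backs; the gripper's body (76 mm by 85 mm) begins 54 mm behind the grasp point. The pads swing forward as they close: fully open they stand 13 mm farther back than shut.
Start: joints at [-1.447, 0.359, 1.51, -0, 1.272, -0.115], TCP at [141.909, -582.945, 231.267] pointing down, gripper open.
Joint ranges: [-2.97, 2.97], [-1.01, 2.36], [0.21, 2.38], [-0.96, 4.11], [0.2, 2.71], [-2.98, 2.98]. Speed limits (rad/s): [2.39, 2.39, 3.14, 3.14, 3.14, 3.14].

INTERFACE

Orientations are given as [roll, pitch, yaw] about the fixed x, y, z axes, in that order (R = Rz(yaw) Ry(pitch) Rx(roll)).
In Python, from station import observe, grab_frame, camera_params, job_done gives the robot as it stands.
- The arm moves only by the tool carry_out, never from a script. Its argument "steps" is a list of rows, each a list of 6 numbers: the shift along the tool's x, y, z each as a share of 400 mm, from -1 to 1, then the turn, a rotation vector about the tool's x, y, z each as a share of 180 degrees, from -1 to 1. A call has 1 to 5 rows; each row is the pose to reach, as a shift and turn from the pose commanded when the call began, along the tool's axes at that moment, turning the shorter way round; what a row does not reach only later rows make up. A row lasts 1/8 s, in which the tool goes at most 62.5 mm and 10.7 degrees, less where a joint would pass 70% of its speed; a pose out of reach is approached as far as the arm can. A call with a number of a shift or a turn outside -1 to 1 is refused whole. A call with a gripper value outside its range is refused whole. "fingers" is the gripper's target within -1 to 1 (fully open at 1, half-way at 0, shut at -1), set as the call begins (left out, the last holds). The fingers move at their own pace and stop on an object; the grip force is fixed at half the most. Time passes only in rows, so rows that repeat a pose let the fingers close. It gives the time, the measured TCP pose, the force, the opening and the grip force at its end, in the units of the state.
- observe(): the state, without advancing time (a new reading comes with each control period).
- grab_frame(name): name is "scene" or "side" or "wrist"; returns the picture (400x640x3 uint8, red, green, blue); there is no depth.
- camera_params(name): a dict with "mtx" (3x3 intrinsics, pixels), "dist" ([k1, k2, p1, p2, k3] as OpenCV has them; the pictures are not rectified), "pose" (4x4, takes a point from camera to world coordinates); the wrist camera has in their place "hand_eye" (4x4, takes a point from camera to tool coordinates, whose origin is the TCP and whose axes are the flange's). Camera axes: x right, y down, z forward; pixel columns grow to the right and rows downward; lengths in mm; the calibration is good to about 2 mm. A picture is of the moment at which its call begins: read the wrist's pose just before it. camera_params takes no time and is no camera call.
- job_done(): hands the job in; it is judged then, once.
The state is a dict: "time": time; "qpos": joint angles; "dq": joint speeds; "tau": joint torques, N m; "position": TCP position; "orientation": TCP orientation; "wrist_force": force on the tool from outside, world axes, zero at the start; "moment": the same for the moment, N m; "opening": finger opening in mm; "gripper_force": force on a finger pad.
Only numpy, scipy, OpenCV 4.12 (cv2) and the standard library are available. Lean on these libraries where they do the work, as an engineer would, in place of code of your own. Each camera call takes 0.05 s, during which the arm holds its last target. There are 200 camera calls.

TASK

The red hold-down arm is fitted the wrong way round: its bare steel end lies on the walnut piece. Lift the arm off its pin, turn it end for end and, keeping it right way up, refit it with the hole at its steel end fully down on the pin and its cork shoe lying flat and fully on top of the raised middle part of the walnut. Set it down without letting it fall, let go, and leave the other things on the bench where they are.

Things in the scene. Friction and masses are not known exactly. Their poses are not given: they have to be found in the camera images.
- fixture: Clamping fixture, fixed to the bench: grey base plate 250 x 90 x 12 mm. Origin under its centre; x runs along its length from the pin to the walnut, z up. At x = -74 mm a dark boss (26 mm diameter) carries an upright brass pin; at x = +74 mm a dark walnut piece stands on edge between low vise jaws (tops 30 mm above the bench). Between boss and jaws the plate is bare for 107 mm.
- pin_seat (a point): Centre of the top face of the boss, 50 mm above the bench, where the underside of the arm's bar sits. The brass pin rises here: 10 mm in diameter for 15 mm, then tapering to 5 mm at its tip, 23 mm above this point. Same axes as the fixture.
- walnut_top (a point): Centre of the raised middle part of the walnut's top, 46 mm above the bench, 148 mm along the fixture's x from the pin. This flat top is 26 mm (fixture x) by 48 mm (fixture y). Same axes as the fixture.
- clamp_bar: The hold-down arm, loose, 0.14 to 0.28 kg, balanced about its middle: straight red bar 26 mm wide, 12 mm thick, with a shoe at each end (tan cork, dark steel), 200 mm overall. Two 13 mm through holes 120 mm apart. Origin: cork-end hole's centre, on the bar's underside; x points along the bar to the steel end, z up. At the start this hole is on the pin and x points to the walnut within 0.1 rad.
- bar_mid (a point): Middle of the arm, 6 mm above the underside of the bar, 60 mm from the origin along the arm's x; a good place to grip it across its 26 mm width, with 44 mm of free space between the base plate and this point at the start. The arm reaches 100 mm to either side.
- steel_hole (a point): Centre of the hole at the steel end, on the underside of the bar, 120 mm along the arm's x from its origin.
- cork_foot (a point): Centre of the underside of the cork shoe: 28 mm beyond the cork-end hole (arm x = -28 mm), 4 mm below the bar's underside, 148 mm from steel_hole. Both shoes are 24 mm long, 28 mm wide and 18 mm high, standing 4 mm below the bar and 2 mm above its top.
- sanding_block: Bystander: cork sanding block 70 x 45 x 30 mm lying beside the fixture. Origin under its centre.
- tape_roll: Bystander: yellow roll 64 mm in diameter and 19 mm high lying beside the fixture. Origin under its centre.
- screwdriver: Bystander: screwdriver 180 mm long lying to the robot's right.
- brush: Bystander: brush 180 mm long lying to the robot's left.
- wax_tin: Bystander: yellow tin 68 mm in diameter and 45 mm high, to the left. Origin under its centre.
- walnut_offcut: Bystander: loose dark wood offcut 90 x 40 x 22 mm, to the right. Origin under its centre.
- glue_bottle: Bystander: white bottle with a red cap, 52 mm in diameter and 120 mm high, standing to the left. Origin under its centre.
There are look-alikes about, which are no part of the job. What is shaped like the clamp_bar but blue or green is not meant.

How it is judged (in metres and radians):
On the way:
1. the arm is lifted clear of the pin (height (world z) of each of clamp_bar, steel_hole above 0.077 m), for 0.1 s.
At the end, for the whole second after the job is handed in: Arm right way up, level (0.05 rad), at rest; steel-end hole within 3 mm of the pin axis, bar down on the boss (2.5 mm); cork shoe underside on the walnut top (2.5 mm in height), centred on it within 6 mm along fixture x and 14 mm along y (horizontal distance between steel_hole and pin_seat below 0.003 m and z of steel_hole in the frame of pin_seat between -0.0025 and 0.0025 m and x of cork_foot in the frame of walnut_top between -0.006 and 0.006 m and y of cork_foot in the frame of walnut_top between -0.014 and 0.014 m and z of cork_foot in the frame of walnut_top between -0.0025 and 0.0025 m and angle between clamp_bar's own z axis and vertical below 0.05 rad and linear speed of clamp_bar below 0.02 m/s and angular speed of clamp_bar below 0.1 rad/s); the robot touches nothing.
It fails at once if the arm is let fall (moves faster than 0.35 m/s with no finger on it) (contact force between clamp_bar and the fingers below 0.05 N and linear speed of clamp_bar above 0.35 m/s).
It fails at once if another thing on the bench is moved by more than 30 mm (distance of any of sanding_block, tape_roll, screwdriver, brush, wax_tin, walnut_offcut, glue_bottle from where it was at the start of the episode above 0.03 m).
It also fails if it takes over 45 s, if anything falls off the work surface, if the arm or the gripper's body presses on something with over 40 N, if the wrist force passes 120 N, or if a joint passes its speed limit or range.

## Working session

There is one attempt and no reset: what is moved stays moved. The work goes in short steps, Python scripts to look and compute and a tool call to move; the robot and the scene stay as the last step left them, time stands still between calls to the robot, and variables do not carry over. Pictures are saved under pics/ and viewed, at most 10 in all, crops included, and the job is handed in when it is done.

Besides the shell and the picture viewer there is one more tool, called as name(argument=value, ...), one argument or row to a line, values as JSON. carry_out: Moves the arm, as the interface text tells. Its arguments: {"type":"object","properties":{"steps":{"type":"array","items":{"type":"array","items":{"type":"number"}}},"fingers":{"type":"number"}},"required":["steps"]}

```bash
mkdir -p pics
python3 - <<'E'
from station import *
import cv2
s=observe();print(s['time'],s['position'],s['orientation'],s['opening'])
for n in("scene","side"):
    cv2.imwrite(f"pics/{n}0.png",grab_frame(n)[:,:,::-1])
for n in("scene","side","wrist"):
    p=camera_params(n);print(n,{k:getattr(v,'tolist',lambda:v)() for k,v in p.items()})
E
```

```text
0.0 [ 141.82252856 -582.30115336  230.44355444] [-3.13975929e+00 -2.34047996e-04  2.38767973e-01] 85.20503739233824
scene {'mtx': [[393.20125982556783, 0.0, 317.60499917216265], [0.0, 393.20125982556783, 199.36456470522552], [0.0, 0.0, 1.0]], 'dist': [-0.07673166340486062, 0.0, 0.0, 0.0, 0.0], 'pose': [[-0.39624447019410297, 0.7124553253803764, -0.57913532889795, 1025.818394276302], [0.9181409650868602, 0.3055935224221236, -0.2522494148318448, 215.30940543040145], [-0.0027364338040118726, -0.6316803055270769, -0.775224163412916, 834.4242693623527], [0.0, 0.0, 0.0, 1.0]]}
side {'mtx': [[379.8797379363, 0.0, 318.7544220021735], [0.0, 379.8797379363, 199.1388302025634], [0.0, 0.0, 1.0]], 'dist': [-0.0012978693522998806, 0.0, 0.0, 0.0, 0.0], 'pose': [[-0.8115954553680805, -0.4403570198943804, 0.383925138348114, 46.682009360741844], [-0.5841781436762987, 0.6038473825700104, -0.5423137791115596, 548.8558834972193], [0.006979489722888029, -0.6644200731412983, -0.7473267378664571, 861.4577617434182], [0.0, 0.0, 0.0, 1.0]]}
wrist {'mtx': [[315.6331435182962, 0.0, 320.97239500080155], [0.0, 315.6331435182962, 199.9567458263908], [0.0, 0.0, 1.0]], 'dist': [-0.014760058321297917, 0.0, 0.0, 0.0, 0.0], 'hand_eye': [[0.00010107414603496853, -0.9509365881803107, -0.309385835234916, 78.45375341725813], [0.9999974785642705, -0.0005979479198163582, 0.0021645607836382956, 0.08461482752686322], [-0.002243356663101269, -0.3093852739195498, 0.9509341300177457, -141.86167232597026], [0.0, 0.0, 0.0, 1.0]]}
```

View pics/scene0.png

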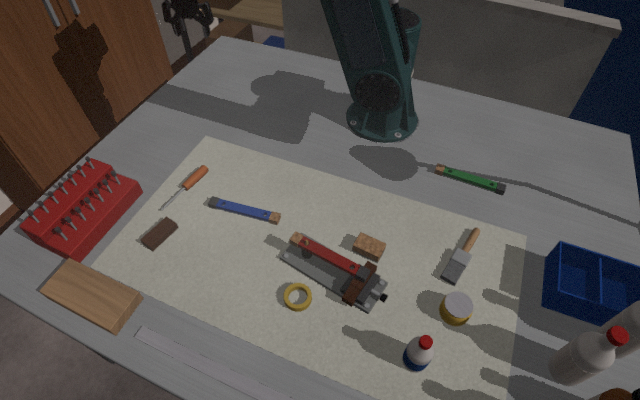

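View pics/side0.png

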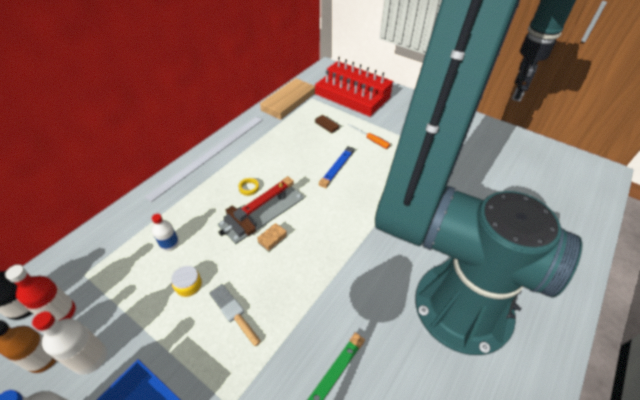

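In the scene view, the red bar on the fixture is at (330,257) with its cork end at about (297,238) and the walnut at about (360,283). The look-alikes are the blue bar at (245,210) and the green bar at (470,178), and the red tool rack at (85,205) is also red. I choose the red bar and will check it in an enlarged crop.

Run:
```python
import cv2,numpy as np
a=cv2.imread("pics/scene0.png")[225:315,275:395]
b=cv2.imread("pics/side0.png")[170:245,210:310]
A=cv2.resize(a,(720,540),interpolation=cv2.INTER_CUBIC)
cv2.imwrite("pics/c0.png",A)
```

```text
(no output)
```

View pics/c0.png

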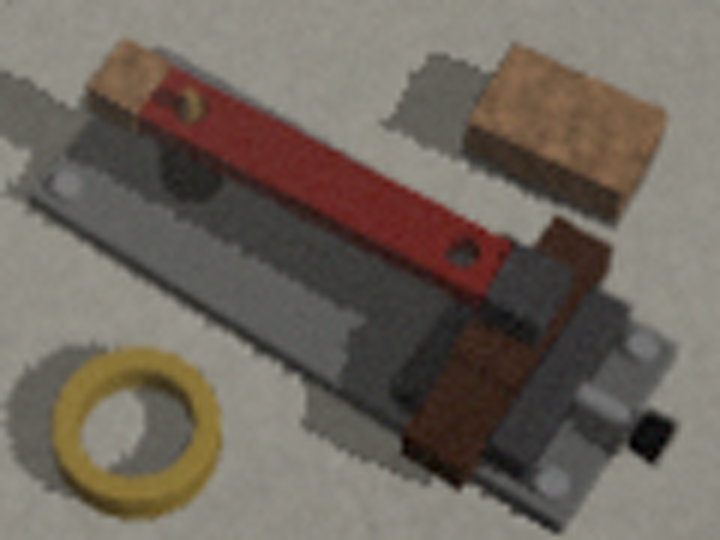

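The crop confirms it: red bar, cork shoe at crop (125,80), pin in its hole at (187,103), steel hole at (462,250), and dark steel shoe on the walnut at (530,285). Plate top corners are at about (30,190), (560,525) and (675,345).

```bash
cat > h.py <<'E'
from station import *
import cv2,numpy as np
from scipy.spatial.transform import Rotation as R
def tool(s):
    T=np.eye(4);T[:3,:3]=R.from_euler('xyz',s['orientation']).as_matrix();T[:3,3]=s['position'];return T
def proj(name,P,T=None):
    p=camera_params(name);C=p['pose'] if name!='wrist' else T@p['hand_eye']
    W=np.linalg.inv(np.array(C));q=(W[:3,:3]@np.atleast_2d(P).T).T+W[:3,3]
    return cv2.projectPoints(q,np.zeros(3),np.zeros(3),np.array(p['mtx']),np.array(p['dist']))[0][:,0]
def back(name,uv,z,T=None):
    p=camera_params(name);C=np.array(p['pose'] if name!='wrist' else T@np.array(p['hand_eye']))
    u=cv2.undistortPoints(np.array(uv,float).reshape(-1,1,2),np.array(p['mtx']),np.array(p['dist']))[:,0]
    d=np.c_[u,np.ones(len(u))]@C[:3,:3].T
    z=np.broadcast_to(z,len(u));return C[:3,3]+d*((z-C[2,3])/d[:,2])[:,None]
def go(P,yaw,s=None):
    "row to tool pose pointing down at P with yaw (R=Rz(yaw)Rx(pi))"
    s=s or observe();T=tool(s);G=R.from_euler('xyz',[np.pi,0,yaw])
    d=T[:3,:3].T@(np.array(P)-T[:3,3])/400
    r=R.from_matrix(T[:3,:3].T@G.as_matrix()).as_rotvec()/np.pi
    return np.r_[d,r].round(4)
E
python3 - <<'E'
from h import *
c=lambda L:[(275+(u+.5)/6-.5,225+(v+.5)/6-.5) for u,v in L]
X=back('scene',c([(187,103),(462,250),(30,190),(560,525),(675,345)]),[62,62,12,12,12]);print(X.round(1))
d=X[1]-X[0];print('bar yaw',np.arctan2(d[1],d[0]),np.linalg.norm(d))
d=X[3]-X[2];y=np.arctan2(d[1],d[0]);print('fix yaw',y,np.linalg.norm(d), 'ctr',(X[2]+X[4])/2)
print('pin from ctr',(X[2]+X[4])[:2]/2-74*np.array([np.cos(y),np.sin(y)]))
m=(X[0]+X[1])/2;print(m)
s=observe()
# close yaw options: tool y across bar => tool x along bar
b=np.arctan2(*(X[1]-X[0])[[1,0]])
for k in(0,np.pi,-np.pi):print(b+k,go([m[0],m[1],250],b+k,s))
E
```

```text
[[576.7 -10.9  62. ]
 [595.6 109.9  62. ]
 [610.7 -66.5  12. ]
 [661.5 176.2  12. ]
 [574.7 193.3  12. ]]
bar yaw 1.415868531890498 122.25786958363013
fix yaw 1.3643878862626988 247.93946225698454 ctr [592.69821355  63.37913863  12.        ]
pin from ctr [577.53221645  -9.05008567]
[586.15551082  49.47952808  62.        ]
1.415868531890498 [ 1.4529e+00 -1.2722e+00 -4.6200e-02 -4.0000e-04 -4.0000e-04 -3.7470e-01]
4.557461185480291 [ 1.4529e+00 -1.2722e+00 -4.6200e-02 -4.0000e-04  5.0000e-04  6.2530e-01]
-1.7257241216992951 [ 1.4529e+00 -1.2722e+00 -4.6200e-02 -4.0000e-04  5.0000e-04  6.2530e-01]
```

carry_out(
  steps=[
    [0.65,-0.57,-0.02,0,0,-0.168],
    [0.65,-0.57,-0.02,0,0,-0.168],
    [0.65,-0.57,-0.02,0,0,-0.168],
    [0.65,-0.57,-0.02,0,0,-0.168],
    [0.65,-0.57,-0.02,0,0,-0.168],
  ],
  fingers=0.3,
)

```text
time: 0.72
position: [322.1, -325.4, 238.4]
orientation: [-3.141, -0.0, 0.766]
wrist_force: [0.5, -0.7, 0.2]
opening: 55.7
gripper_force: 0.0
```

```bash
python3 -c "
from h import *
s=observe();print(s['time'],s['position'],s['orientation'],s['opening'],go([586,49,250],1.41,s))"
```

```text
0.725 [ 322.12347939 -325.40523142  238.41297846] [-3.14145650e+00 -2.57016320e-04  7.66077291e-01] 55.70374953947859 [ 1.1244e+00 -2.1720e-01 -2.8600e-02 -0.0000e+00 -1.0000e-04 -2.0500e-01]
```

carry_out(
  steps=[
    [0.73,-0.141,-0.019,0,0,-0.133],
    [0.73,-0.141,-0.019,0,0,-0.133],
    [0.73,-0.141,-0.019,0,0,-0.133],
    [0.73,-0.141,-0.019,0,0,-0.133],
    [0.73,-0.141,-0.019,0,0,-0.133],
  ],
)

```text
time: 1.35
position: [493.5, -81.7, 246.0]
orientation: [-3.141, -0.0, 1.186]
wrist_force: [1.5, -0.1, 0.2]
opening: 55.4
gripper_force: 0.0
```

```bash
python3 -c "
from h import *
s=observe();print(s['time'],s['position'],s['orientation'],s['opening'],go([586,49,250],1.41,s))"
```

```text
1.35 [493.52633731 -81.71169568 246.02541942] [-3.14140848e+00 -2.84473914e-04  1.18576460e+00] 55.405333234122075 [ 3.897e-01  9.150e-02 -9.800e-03 -0.000e+00 -1.000e-04 -7.140e-02]
```

carry_out(
  steps=[
    [0.39,0.092,-0.01,0,0,-0.071],
    [0.39,0.092,-0.01,0,0,-0.071],
    [0.39,0.092,-0.01,0,0,-0.071],
    [0.39,0.092,-0.01,0,0,-0.071],
    [0.39,0.092,-0.01,0,0,-0.071],
  ],
)

```text
time: 1.98
position: [584.6, 46.2, 249.6]
orientation: [-3.14, 0.001, 1.408]
wrist_force: [0.5, 0.1, -0.6]
opening: 55.5
gripper_force: 0.0
```

```bash
python3 -c "
from h import *
s=observe();im=grab_frame('wrist');cv2.imwrite('pics/w1.png',cv2.resize(im[:,:,::-1],(800,500),interpolation=cv2.INTER_CUBIC))
import pickle;pickle.dump(s,open('w1.pkl','wb'))
print(s['time'],s['position'],s['orientation'],s['qpos'])"
```

```text
1.975 [584.63566616  46.20148255 249.59188046] [-3.14000681e+00  6.59382997e-04  1.40784948e+00] [-3.86018012e-02  3.24521096e-01  1.51530006e+00 -4.74465189e-04
  1.30342690e+00  1.24471295e-01]
```

View pics/w1.png

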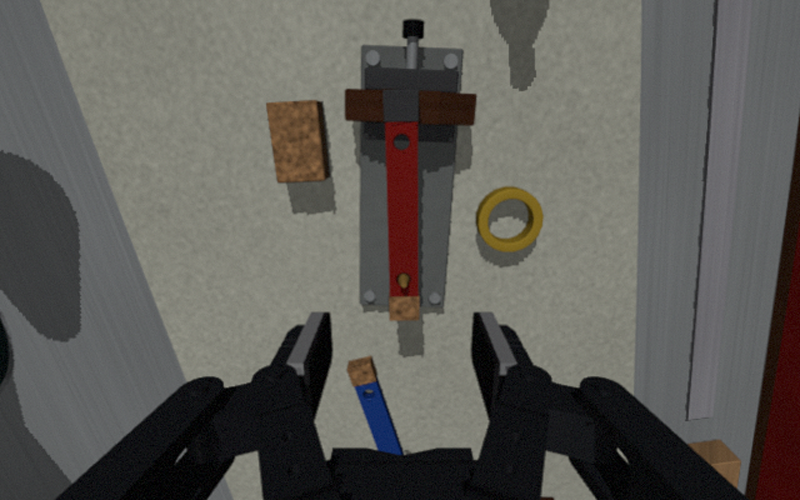

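The wrist view (800 wide) shows the steel hole at (401,141), the pin in the cork-end hole at (404,281), the plate screws at (373,58), (451,61), (369,297) and (435,299), and plate corners at (362,45), (463,49), (361,305) and (443,312). I'll enlarge it for exact readings.

```bash
python3 -c "
import cv2,numpy as np
a=cv2.imread('pics/w1.png');a=cv2.resize(a[20:340,320:500],None,fx=3.3,fy=3.3,interpolation=cv2.INTER_CUBIC)
# split halves side by side
h=a.shape[0]//2;o=np.hstack([a[:h],a[h:]])
o=cv2.resize(o,(800,int(o.shape[0]*800/o.shape[1])));print(o.shape,800/(2*180))
cv2.imwrite('pics/c1.png',o)"
```

```text
(355, 800, 3) 2.2222222222222223
```

View pics/c1.png

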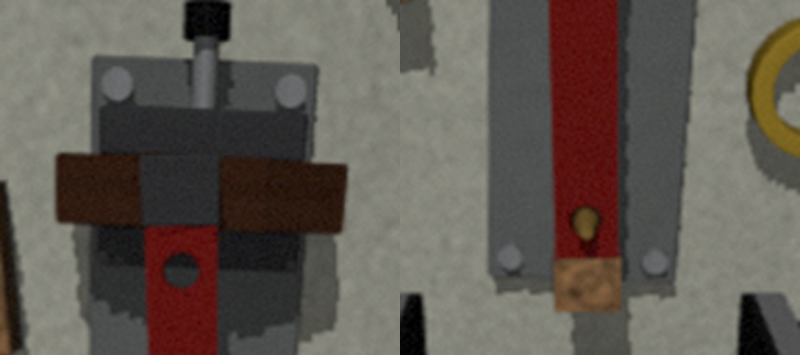

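```bash
cat > m1.py <<'E'
from h import *
import pickle
from scipy.optimize import least_squares
s=pickle.load(open('w1.pkl','rb'));T=tool(s)
f=lambda c,r:((((320+(c if c<400 else c-400)/2.2222)+.5)/1.25-.5),((20+(0 if c<400 else 160)+r/2.2222)+.5)/1.25-.5)
pl=[f(93,57),f(317,65),f(490,273),f(673,284)]
print(back('wrist',pl,12,T).round(1))
L=np.array([[125,45,12],[125,-45,12],[-125,45,12],[-125,-45,12],[-74,0,73]])
uv=np.array(pl+[f(589,236)])
def W(p):
    c,q=np.cos(p[2]),np.sin(p[2]);return L@np.array([[c,q,0],[-q,c,0],[0,0,1]])+[p[0],p[1],0]
r=least_squares(lambda p:(proj('wrist',W(p),T)-uv).ravel(),[590,63,1.37])
print(r.x,r.fun.reshape(-1,2).round(1));p=r.x
print('pin',p[:2]-74*np.array([np.cos(p[2]),np.sin(p[2])]))
b=back('wrist',[f(181,270),f(588,226)],[62,66],T);print(b)
e=back('wrist',[f(145,226),f(217,226),f(556,258),f(620,258)],62,T);print(e.round(1))
m0,m1=(e[0]+e[1])/2,(e[2]+e[3])/2;d=m0-m1;print('baryaw',np.arctan2(d[1],d[0]),np.linalg.norm(d),(m0+m1)/2)
E
python3 m1.py
```

```text
[[572.8 191.3  12. ]
 [658.8 174.3  12. ]
 [524.1 -49.6  12. ]
 [609.4 -69.4  12. ]]
[591.41134716  60.96015029   1.37170866] [[-0.9 -0.9]
 [ 1.3 -0.5]
 [-0.7  2.3]
 [ 1.1  0.6]
 [-0.7 -0.4]]
pin [576.77598999 -11.57815904]
[[594.11656623 108.56986911  62.        ]
 [577.36122549 -10.82292086  66.        ]]
[[583.9 125.7  62. ]
 [609.3 121.5  62. ]
 [561.9 -24.4  62. ]
 [587.8 -28.6  62. ]]
baryaw 1.4270086346831892 151.69067403295566 [585.71634758  48.54007496  62.        ]
```

```bash
python3 -c "
from h import *
s=observe();print(go([583.1,33.6,80],1.429,s),go([583.1,33.6,36],1.429,s))"
```

```text
[-3.040e-02  2.100e-03  4.243e-01 -5.000e-04  2.000e-04 -7.000e-03] [-3.030e-02  2.200e-03  5.343e-01 -5.000e-04  2.000e-04 -7.000e-03]
```

carry_out(
  steps=[
    [-0.03,0.002,0.15,0,0,-0.007],
    [-0.03,0.002,0.3,0,0,-0.007],
    [-0.03,0.002,0.42,0,0,-0.007],
    [-0.03,0.002,0.5,0,0,-0.007],
    [-0.03,0.002,0.534,0,0,-0.007],
  ],
)

```text
time: 2.65
position: [582.4, 33.5, 34.9]
orientation: [-3.138, 0.0, 1.428]
wrist_force: [-0.4, -0.5, 1.1]
opening: 55.5
gripper_force: 0.0
```

```bash
python3 -c "
from h import *
s=observe();print(s['position'],s['orientation'],go([583.1,33.6,36],1.429,s))"
```

```text
[582.37249027  33.45935261  34.91943185] [-3.13808646e+00  3.32431830e-04  1.42774566e+00] [ 0.0006  0.0017 -0.0027 -0.0011  0.0001 -0.0004]
```

Good. I'll close the fingers.

carry_out(
  steps=[
    [0,0.0015,-0.002,0,0,0],
    [0,0.0015,-0.002,0,0,0],
    [0,0.0015,-0.002,0,0,0],
    [0,0.0015,-0.002,0,0,0],
    [0,0.0015,-0.002,0,0,0],
  ],
  fingers=-1,
)

```text
time: 3.28
position: [585.3, 34.2, 38.8]
orientation: [3.14, 0.0, 1.43]
wrist_force: [-3.5, -2.4, 6.9]
opening: 25.0
gripper_force: 60.3
```

carry_out(
  steps=[
    [0,0.0,-0.0,0,0,0],
    [0,0.0,0,0,0,0],
  ],
)

```text
time: 3.52
position: [585.3, 34.2, 38.8]
orientation: [3.14, 0.0, 1.43]
wrist_force: [-2.6, -2.4, 7.0]
opening: 24.7
gripper_force: 60.3
```

carry_out(
  steps=[
    [0,0,-0.02,0,0,0],
    [0,0,-0.06,0,0,0],
    [0,0,-0.12,0,0,0],
    [0,0,-0.2,0,0,0],
    [0,0,-0.25,0,0,0],
  ],
)

```text
time: 4.15
position: [586.1, 34.6, 140.2]
orientation: [3.138, -0.0, 1.43]
wrist_force: [0.2, 0.4, -1.1]
opening: 25.2
gripper_force: 59.3
```

```bash
python3 -c "
from h import *
s=observe();print(s['time'],s['position'],s['orientation'],s['qpos'],s['opening'],s['wrist_force'],s['moment'])
im=grab_frame('wrist');cv2.imwrite('pics/w2.png',cv2.resize(im[:,:,::-1],(800,500),interpolation=cv2.INTER_CUBIC))
import pickle;pickle.dump(s,open('w2.pkl','wb'))"
```

```text
4.15 [586.13936817  34.6125511  140.17345464] [ 3.13819262e+00 -4.87986581e-04  1.42967530e+00] [-5.87642258e-02  4.33687214e-01  1.64266629e+00  2.36625942e-04
  1.06181051e+00  8.22426750e-02] 25.219376171549158 [ 0.22083515  0.42468923 -1.10950827] [-0.05774978  0.00069454  0.00909432]
```

View pics/w2.png

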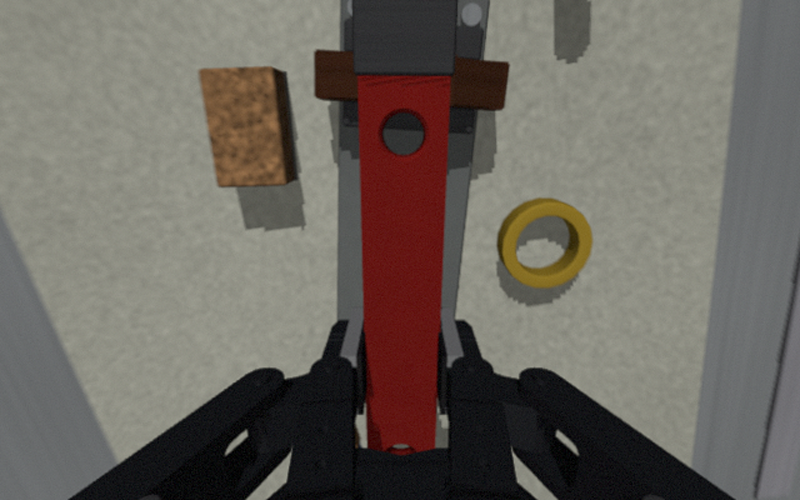

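The bar is held clear of the pin and level. Its steel hole is at (403,132), the sanding block at (250,125) and the tape at (545,240), both undisturbed. Now I'll turn it.

carry_out(
  steps=[
    [0,0,0,0,0,-0.04],
    [0,0,0,0,0,-0.09],
    [0,0,0,0,0,-0.145],
    [0,0,0,0,0,-0.2],
    [0,0,0,0,0,-0.255],
  ],
)

```text
time: 4.82
position: [585.1, 34.6, 137.7]
orientation: [3.141, 0.0, 2.236]
wrist_force: [-0.1, 0.6, -1.6]
opening: 25.1
gripper_force: 59.3
```

carry_out(
  steps=[
    [0,0,0,0,0,-0.055],
    [0,0,0,0,0,-0.11],
    [0,0,0,0,0,-0.165],
    [0,0,0,0,0,-0.22],
    [0,0,0,0,0,-0.275],
  ],
)

```text
time: 5.45
position: [585.1, 34.7, 137.7]
orientation: [3.141, 0.001, 3.1]
wrist_force: [-0.5, 0.3, -2.6]
opening: 24.8
gripper_force: 59.3
```

```bash
python3 -c "
from h import *
s=observe();print(s['time'],s['position'],s['orientation'],s['qpos'],s['opening']);print(go([535,75,140],4.484,s))
import pickle
s=pickle.load(open('w2.pkl','rb'));T=tool(s);f=lambda u,v:((u+.5)/1.25-.5,(v+.5)/1.25-.5)
b=back('wrist',[f(403,132),f(358,74),f(450,74),f(368,450),f(436,450)],163.4,T);print(((b-T[:3,3])@T[:3,:3]).round(1))
"
```

```text
5.45 [585.08724679  34.6776633  137.70150954] [3.14137075e+00 6.91229675e-04 3.10038720e+00] [-5.87762511e-02  4.36589515e-01  1.64507616e+00  2.68375539e-04
  1.05923977e+00 -1.58849850e+00] 24.773921593992167
[ 1.293e-01  9.560e-02 -5.800e-03 -1.000e-04  2.000e-04 -4.404e-01]
[[ 77.1  -0.1 -23.2]
 [ 92.5 -12.6 -23.2]
 [ 92.5  12.9 -23.1]
 [-38.6 -13.2 -23.3]
 [-38.6  12.6 -23.2]]
```

carry_out(
  steps=[
    [0.02,0.015,0,0,0,-0.055],
    [0.045,0.035,0,0,0,-0.11],
    [0.07,0.055,0,0,0,-0.165],
    [0.1,0.075,0,0,0,-0.22],
    [0.129,0.096,-0.006,0,0,-0.275],
  ],
)

```text
time: 6.08
position: [534.8, 75.7, 140.0]
orientation: [-3.142, 0.0, -2.319]
wrist_force: [-0.5, 0.1, -1.7]
opening: 24.8
gripper_force: 59.3
```

```bash
python3 -c "
from h import *
s=observe();print(s['time'],s['position'],s['orientation'],s['qpos'],s['opening']);print(go([535,75,140],4.484,s))
"
```

```text
6.075 [534.8223058   75.7000594  140.01268353] [-3.14155081e+00  4.36210692e-04 -2.31901842e+00] [ 1.25037974e-02  3.76124213e-01  1.74428036e+00  3.36765050e-04
  1.02085705e+00 -2.38104271e+00] 24.782812626379908
[ 1.000e-03 -1.500e-03  0.000e+00 -0.000e+00  1.000e-04 -1.655e-01]
```

carry_out(
  steps=[
    [0,0,0,0,0,-0.05],
    [0,0,0,0,0,-0.1],
    [0,0,0,0,0,-0.145],
    [0,0,0,0,0,-0.165],
    [0,0,0,0,0,-0.165],
  ],
)

```text
time: 6.7
position: [535.3, 75.4, 140.1]
orientation: [-3.141, 0.0, -1.807]
wrist_force: [-0.7, 0.2, -1.2]
opening: 25.1
gripper_force: 59.3
```

```bash
python3 -c "
from h import *
s=observe();print(s['time'],s['position'],s['orientation'],s['qpos'],s['opening'])
im=grab_frame('wrist');cv2.imwrite('pics/w3raw.png',im[:,:,::-1]);cv2.imwrite('pics/w3.png',cv2.resize(im[:,:,::-1],(800,500),interpolation=cv2.INTER_CUBIC))
import pickle;pickle.dump(s,open('w3.pkl','wb'))
"
```

```text
6.7 [535.30811898  75.43580182 140.0692913 ] [-3.14106583e+00  3.70196504e-04 -1.80687895e+00] [ 1.20397268e-02  3.76487779e-01  1.74347267e+00  2.69136729e-04
  1.02103061e+00 -2.89361076e+00] 25.058917988667133
```

View pics/w3.png

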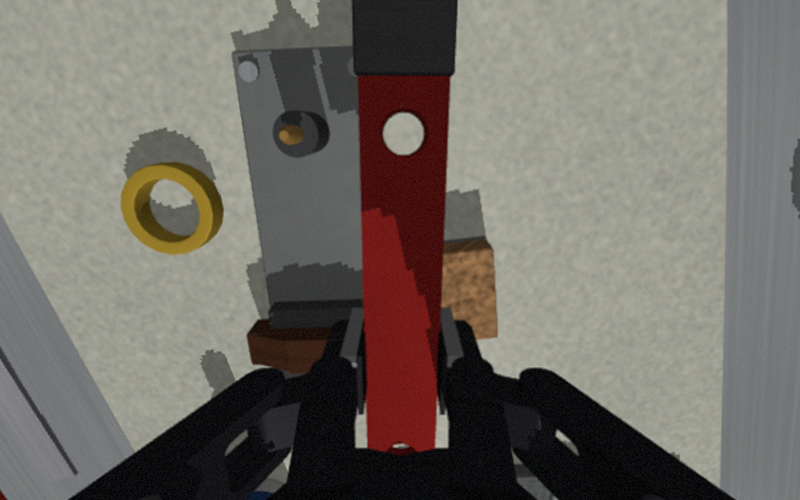

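The turned bar has its steel end pointing at the pin. The pin tip is at about (287,133) on the boss at (301,133), and the steel hole is at (403,133). I'll enlarge around them.

```bash
python3 -c "
import cv2
a=cv2.imread('pics/w3raw.png')[80:136,180:350];cv2.imwrite('pics/c3.png',cv2.resize(a,None,fx=4.7,fy=4.7,interpolation=cv2.INTER_CUBIC)[:,:799])"
```

```text
(no output)
```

View pics/c3.png

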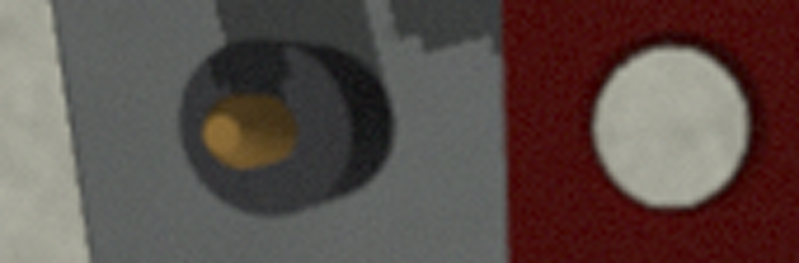

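```bash
cat > m3.py <<'E'
from h import *
import pickle
s=pickle.load(open('w3.pkl','rb'));T=tool(s);f=lambda u,v:(180+(u+.5)/4.7-.5,80+(v+.5)/4.7-.5)
b=back('wrist',[f(267,127),f(221,132),f(672,127)],[50,73,s['position'][2]+23.2],T);print(b.round(1));t=((b-T[:3,3])@T[:3,:3]);print(t.round(1))
pl=back('wrist',[((234+.5)/1.25-.5,(54+.5)/1.25-.5),((268+.5)/1.25-.5,(300+.5)/1.25-.5)],12,T);d=pl[0]-pl[1];print('plate edge yaw',np.arctan2(d[1],d[0])%np.pi)
pin=b[:2].mean(0)
yaw=1.342+np.pi
h=t[2,:2];Rz=np.array([[np.cos(yaw),np.sin(yaw)],[np.sin(yaw),-np.cos(yaw)]])
tgt=pin[:2]-Rz@h
print('pin',pin,'tcp target',tgt)
for z in(100,70):print(go([*tgt,z],yaw))
E
python3 m3.py
```

```text
[[575.6 -10.5  50. ]
 [576.  -10.4  73. ]
 [516.3   1.1 163.3]]
[[ 74.1 -59.2  90.1]
 [ 74.  -59.6  67.1]
 [ 76.7   1.1 -23.2]]
plate edge yaw 1.359533134802434
pin [575.81175832 -10.45447561  61.5       ] tcp target [594.27324818  63.99718362]
[-6.800e-03 -1.499e-01  1.002e-01 -2.000e-04  1.000e-04 -2.600e-03]
[-6.800e-03 -1.499e-01  1.752e-01 -2.000e-04  1.000e-04 -2.600e-03]
```

carry_out(
  steps=[
    [-0.003,-0.05,0,0,0,0],
    [-0.007,-0.1,0.02,0,0,-0.003],
    [-0.007,-0.15,0.08,0,0,-0.003],
    [-0.007,-0.15,0.15,0,0,-0.003],
    [-0.007,-0.15,0.163,0,0,-0.003],
  ],
)

```text
time: 7.38
position: [592.8, 63.8, 72.1]
orientation: [3.137, -0.001, -1.798]
wrist_force: [-0.3, 0.7, -2.2]
opening: 24.9
gripper_force: 59.2
```

carry_out(
  steps=[
    [0,0,0,0,0,0],
  ],
)

```text
time: 7.5
position: [594.0, 64.0, 74.2]
orientation: [3.141, -0.0, -1.797]
wrist_force: [-1.4, -0.1, -1.8]
opening: 24.8
gripper_force: 59.2
```

```bash
python3 -c "
from h import *
s=observe();print(s['time'],s['position'],s['orientation'],s['qpos'],s['opening'],s['wrist_force'])
im=grab_frame('wrist')[:,:,::-1];import pickle;pickle.dump(s,open('w4.pkl','wb'))
cv2.imwrite('pics/c4.png',cv2.resize(im[0:160,230:410],None,fx=3.7,fy=3.7,interpolation=cv2.INTER_CUBIC))
"
```

```text
7.5 [594.02366982  64.03843291  74.22838186] [ 3.14052267e+00 -8.72036090e-05 -1.79712037e+00] [-8.27972448e-03  5.31721171e-01  1.66973283e+00  1.81031189e-04
  9.41202173e-01 -2.92365496e+00] 24.790835865876947 [-1.35211716 -0.09561681 -1.81944985]
```

View pics/c4.png

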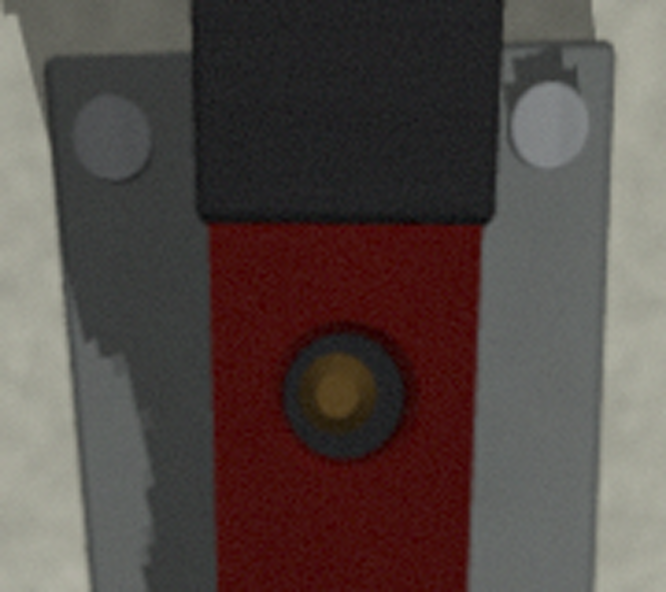

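The pin shows through the hole: pin at about (338,392), hole rim centred at about (345,395). That is nearly aligned, so I'll compute the small correction.

```bash
python3 -c "
from h import *
import pickle
s=pickle.load(open('w4.pkl','rb'));T=tool(s);f=lambda u,v:(230+(u+.5)/3.7-.5,(v+.5)/3.7-.5)
b=back('wrist',[f(338,396),f(338,392),f(345,395),f(345,399)],[60,73,s['position'][2]+23.2,s['position'][2]+11.2],T);print(b.round(1));print(((b-T[:3,3])@T[:3,:3]).round(1))
"
```

```text
[[576.5  -9.7  60. ]
 [576.3 -10.5  73. ]
 [575.6 -10.5  97.4]
 [575.7  -9.8  85.4]]
[[ 75.8   0.5  14.2]
 [ 76.6   0.5   1.2]
 [ 76.8   1.2 -23.2]
 [ 76.1   1.3 -11.2]]
```

carry_out(
  steps=[
    [0,-0.002,0.01,0,0,0],
    [0,-0.002,0.03,0,0,0],
    [0,-0.002,0.05,0,0,0],
    [0,-0.002,0.065,0,0,0],
    [0,-0.002,0.075,0,0,0],
  ],
)

```text
time: 8.18
position: [594.7, 63.9, 43.9]
orientation: [3.141, -0.0, -1.797]
wrist_force: [0.8, 0.2, -1.3]
opening: 24.9
gripper_force: 59.3
```

carry_out(
  steps=[
    [0,0,0.004,0,0,0],
    [0,0,0.007,0,0,0],
    [0,0,0.009,0,0,0],
    [0,0,0.011,0,0,0],
    [0,0,0.011,0,0,0],
  ],
)

```text
time: 8.8
position: [594.9, 63.9, 40.2]
orientation: [3.142, 0.0, -1.797]
wrist_force: [0.6, 0.6, -2.7]
opening: 24.7
gripper_force: 59.3
```

carry_out(
  steps=[
    [0,0,0.002,0,0,0],
    [0,0,0.004,0,0,0],
    [0,0,0.005,0,0,0],
    [0,0,0.005,0,0,0],
  ],
)

```text
time: 9.3
position: [595.0, 63.9, 38.8]
orientation: [-3.141, 0.0, -1.797]
wrist_force: [-1.0, -0.6, 5.3]
opening: 24.6
gripper_force: 60.2
```

carry_out(
  steps=[
    [0,0,0.002,0,0,0],
    [0,0,0.002,0,0,0],
  ],
)

```text
time: 9.55
position: [595.0, 63.8, 38.8]
orientation: [-3.141, 0.0, -1.797]
wrist_force: [-4.3, 0.2, 11.3]
opening: 24.4
gripper_force: 61.0
```

carry_out(
  steps=[
    [0,0,0,0,0,0],
    [0,0,0,0,0,0],
    [0,0,0,0,0,0],
    [0,0,0,0,0,0],
  ],
  fingers=0.2,
)

```text
time: 10.05
position: [594.9, 63.9, 37.2]
orientation: [3.141, 0.0, -1.797]
wrist_force: [-0.2, 0.0, 0.3]
opening: 51.4
gripper_force: 0.0
```

Released. I'll go straight up and look.

carry_out(
  steps=[
    [0,0,-0.03,0,0,0],
    [0,0,-0.1,0,0,0],
    [0,0,-0.2,0,0,0],
    [0,0,-0.33,0,0,0],
    [0,0,-0.45,0,0,0],
  ],
)

```text
time: 10.68
position: [595.0, 63.9, 220.0]
orientation: [-3.141, 0.0, -1.797]
wrist_force: [-0.3, -0.1, -0.3]
opening: 51.2
gripper_force: 0.0
```

```bash
python3 -c "
from h import *
import pickle
s=observe();pickle.dump(s,open('w5.pkl','wb'));print(s['position'])
w=grab_frame('wrist')[:,:,::-1];c=grab_frame('scene')[:,:,::-1]
A=cv2.resize(w[:,200:450],(375,600),interpolation=cv2.INTER_CUBIC)
B=cv2.resize(c[225:315,275:395],(420,315),interpolation=cv2.INTER_CUBIC)
o=np.zeros((600,795,3),np.uint8);o[:,:375]=A;o[:315,375:]=B
d=grab_frame('side')[:,:,::-1];o[315:,375:]=cv2.resize(d[170:245,205:315],(420,285),interpolation=cv2.INTER_CUBIC)
cv2.imwrite('pics/c5.png',o)"
```

```text
[594.95461701  63.86036951 219.96951364]
```

View pics/c5.png

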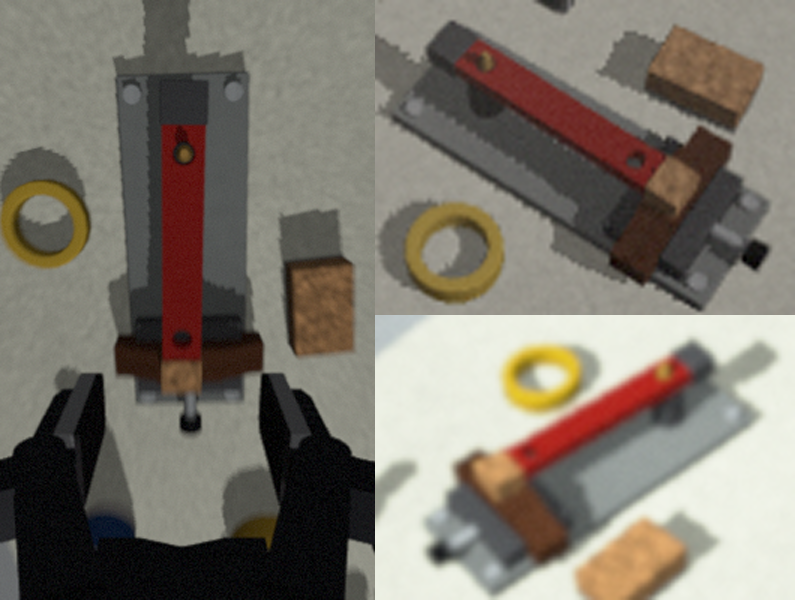

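The refit arm lies flat. The pin shows through its steel-end hole at (183,153), and the cork shoe at (181,375) sits on the walnut about 5 mm off centre in y, well within tolerance. The block and tape haven't moved.

```bash
python3 -c "
from station import *
print(job_done())"
```

```text
the job is handed in; nothing more can be done
None
```

The red arm is turned end for end and refitted: the steel-end hole is down on the pin, the cork shoe lies on the walnut top about 5 mm off centre sideways, and I let go and handed the job in; no verdict came back.

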